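Offer a puppet's head up to its neck

ROBOT

A 7-joint arm with a two-finger parallel gripper is mounted at the origin on the work surface. World frame = base frame: x ahead of the robot, y to its left, z up, the work surface at z = 0. Lengths are in m, angles in rad, forces in N, time in s.
With the tool pointing down it reaches from about 0.4 to 0.85 m from the base axis. Payload 10.4 kg.
Tool frame: the origin (TCP) lies midway between the tips of the shut fingers; the grasp point (between the pads) lies 19 mm behind it; z points along the fingers, y is the line along which they close (so a half turn about z gives the same grasp; the last joint's range is limited). The gripper opens to 85 mm and grips with 20 to 120 N. Pads are 22 mm wide; open, the fingers measure 114 mm over their backs; the gripper's body (76 mm by 85 mm) begins 54 mm behind the grasp point. The pads swing forward as they close: fully open they stand 13 mm farther back than shut.
Start: joints at [1.109, 0.332, -0.065, 1.46, 0.022, 1.35, -0.088], TCP at [0.266, -0.566, 0.207] pointing down, gripper open.
Joint ranges: [-2.6, 2.6], [-0.5, 2.12], [-1.47, 1.34], [0.16, 2.42], [-1.27, 4.41], [0.06, 2.06], [-2.6, 2.6]. Speed limits (rad/s): [2.22, 2.22, 2.79, 2.79, 3.14, 3.14, 3.14].

INTERFACE

Orientations are given as a unit quaternion [w, x, y, z].
In Python, from rig import manip, solver, viewer, finish_job gives the robot as it stands. Calls block until the motion is done:
- manip.move_to(position, orientation): joint-space move of the TCP to a pose.
- manip.line_to(position, attitude=None, velocity=0.15): straight line of the TCP; attitude=None keeps the orientation; velocity is the mean speed in m/s.
- manip.goto_joints(angles): joint-space move.
- manip.grip(opening, force=None): finger opening in m; force is the grip in N (None keeps the last); returns when the fingers have stopped.
- manip.sleep(seconds).
- solver.solve_ik(position, orientation): joint angles nearest the present ones, or None.
- viewer.camera(name): name is "scene" or "top" or "wrist"; returns a dict with "frame" (400x640x3 uint8, red, green, blue), "fx", "fy", "cx", "cy" (pixels), "rvec" (rotation vector, rad) and "tvec" (3), from world to camera coordinates, as OpenCV has them. Camera axes: x right, y down, z forward; pixel columns grow to the right and rows downward; lengths in m; the calibration is good to about 2 mm. The wrist camera is an equidistant fisheye: a pixel r from the principal point sees the ray r / f radians off the axis. A picture is of the moment at which its call begins. There is no depth.
A pose or a line that the arm cannot do raises manip.Unreachable and nothing moves.
- finish_job(): hands the job in; it is judged then, once.
Readings, each from a call of its own:
- manip.get_t(): time.
- manip.get_joints(): joint angles.
- manip.get_qvel(): joint speeds.
- manip.get_tau(): joint torques, N m.
- manip.get_eef_pos(): TCP position.
- manip.get_eef_rot(): TCP orientation.
- manip.get_force(): force on the tool from outside, world axes, zero at the start.
- manip.get_torque(): the same for the moment, N m.
- manip.get_finger_gap(): finger opening in m.
- manip.get_finger_force(): force on a finger pad.
Only numpy, scipy, OpenCV 4.12 (cv2) and the standard library are available. Lean on these libraries where they do the work, as an engineer would, in place of code of your own. Each camera call takes 0.05 s, during which the arm holds its last target. There are 200 camera calls.

TASK

Grip the wooden puppet head by its cheeks, pull it straight up out of its holding stand (spring plungers grip its neck pin), and carry it over the brush block to the seated headless puppet. Hold it there, ready for gluing: upright, facing the same way as the puppet, with the neck pin straight over the hole in the collar and its tip about 10 mm above it. Touch neither the puppet nor the brush block with anything, leave the other things on the table where they are, and finish while still holding the head still.

Things in the scene. Friction and masses are not known exactly. Their poses are not given: they have to be found in the camera images.
- head_center (a point): Centre of the loose wooden puppet head, half-way up its block. Skin-coloured rounded block 48 mm (x) by 42 mm (y) by 56 mm (z), flat cheeks on +y and -y: grip across y. x points out of the face (red nose, eyes), z up. Dark hair reaches 33 mm above this point, a bun 40 mm to -x. About 0.12 kg. Starts with its neck pin in the stand, facing within 50 degrees of world +x
- pin_tip (a point): Lower end, on the axis, of the head's round wooden neck pin (12 mm in diameter, sticking 34 mm out of the head's underside), 62 mm straight below head_center; axes as the head's
- nose (a point): Tip of the red nose, 34 mm in front (+x of the head) of head_center and 1 mm below it
- head: The same puppet head as a body; origin at the centre of the underside of the head block, 28 mm below head_center, axes the same
- stand_top (a point): Centre of the top of the fixed wooden holding stand: base 100 x 100 mm, top plate 62 x 62 mm, 56 mm above the table; z up. The head's underside rests on it, the pin in its hole with 1 mm to spare. Two sprung balls snap into a groove in the pin: a straight upward pull of about 4 to 8 N frees it within the first 10 mm; the pin is out of the hole once the head is 34 mm up
- socket (a point): Centre of the mouth of the hole in the puppet's collar, 155 mm above the table. Hole 15 mm in diameter, 16 mm deep, axis upright, in a wooden collar 38 x 38 mm. x points to the puppet's front (diamond pattern, red bow tie, feet), z up
- puppet: The headless teal puppet (fixed), seated on a wooden work block; arms reach 66 mm to either side, feet 90 mm to the front; nothing is higher than the collar. Origin on the table straight below socket, same axes
- brush_block: Fixed wooden block 260 mm (its x) by 70 mm (its y) by 70 mm tall, origin under its centre on the table, z up. Brushes and pencils stand in it, the tallest 175 mm above the table. It stands between the stand and the puppet
- bottle: Bystander to leave alone: tall green glass bottle with a red cap, 64 mm across, 190 mm tall; origin at the centre of its underside
- jar: Bystander to leave alone: clear screw-top jar, 72 mm across, 85 mm tall; origin at the centre of its underside
- tape: Bystander to leave alone: roll of white tape lying flat, 90 mm across, 25 mm tall; origin at the centre of its underside
- paint: Bystander to leave alone: small blue paint pot, 50 mm across, 60 mm tall; origin at the centre of its underside
- mug: Bystander to leave alone: white mug, 76 mm across, 85 mm tall, with a handle; origin at the centre of its underside
Things that resemble listed ones, but are neither listed nor needed, are in the scene too. Leave any blue look-alike of the head alone.

How it is judged:
By the outcome, as a careful person would: the job done as asked, in the order asked, and still so for the second after the job is handed in, while the arm keeps its last pose, push and grip.
It also fails if it takes over 54 s, if anything falls off the work surface, if the arm or the gripper's body presses on something with over 40 N, if the wrist force passes 120 N, or if a joint passes its speed limit or range.

## Working session

There is one attempt and no reset: what is moved stays moved. The work goes in short steps, each a Python script; the robot and the scene stay as the last script left them, time stands still between calls to the robot, and variables do not carry over. Pictures are saved under pics/ and viewed, at most 10 in all, crops included, and the job is handed in when it is done.

```bash
ls; mkdir -p pics; python3 - <<'E'
from rig import manip, viewer
import cv2,numpy as np,pickle
d={}
for n in("scene","top"):
    c=viewer.camera(n);d[n]=c;cv2.imwrite(f"pics/{n}0.png",c["frame"][:,:,::-1])
    R=cv2.Rodrigues(np.array(c["rvec"],float))[0];print(n,c["fx"],c["cx"],c["cy"],-R.T@np.array(c["tvec"]).ravel(),R[2])
pickle.dump(d,open("d0.pkl","wb"))
print(manip.get_t(),manip.get_eef_rot())
E
```

```text
pics
scene 403.2202050408345 317.027441282992 197.81318156670724 [1.24286172 0.32270655 1.33760827] [-0.49007011 -0.22906835 -0.84104636]
top 414.71247038731224 321.9705757502757 196.8137393837571 [0.40446106 0.0170937  1.27534786] [ 0.11731521 -0.00626827 -0.99307495]
0.1 [-6.14436619e-04  9.76028155e-01  2.17643371e-01 -1.61835806e-04]
```

View pics/scene0.png

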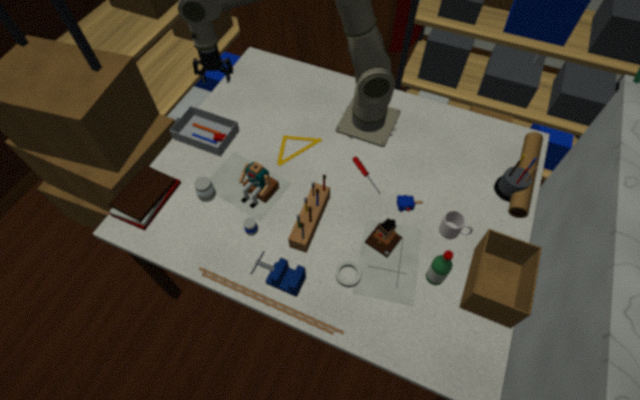

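View pics/top0.png

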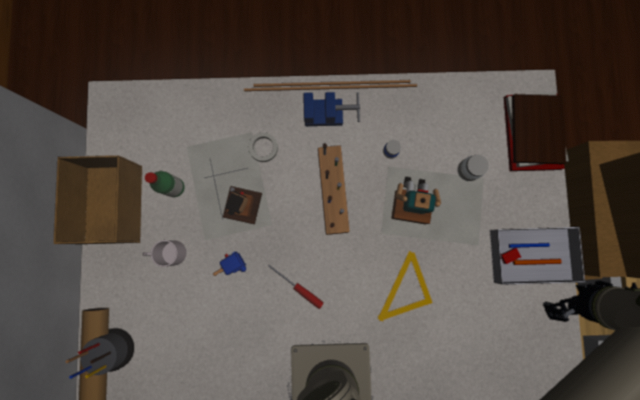

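The top view shows the stand and head at about (241,203), the puppet collar at about (420,200) and the brush block at about (333,190). A blue look-alike head lies at (233,262). Next I'll enlarge the head and puppet in both views.

```bash
cat > h.py <<'E'
import numpy as np,cv2
def cam(c):
    R=cv2.Rodrigues(np.array(c["rvec"],float))[0];return R,np.array(c["tvec"],float).ravel()
def ray(c,uv,fish=False):
    R,t=cam(c);x=(uv[0]-c["cx"])/c["fx"];y=(uv[1]-c["cy"])/c["fy"]
    if fish:
        r=np.hypot(x,y);s=np.sin(r)/max(r,1e-9);d=np.array([x*s,y*s,np.cos(r)])
    else: d=np.array([x,y,1.])
    d=R.T@d;return -R.T@t,d/np.linalg.norm(d)
def plane(c,uv,z,fish=False):
    o,d=ray(c,uv,fish);return o+d*(z-o[2])/d[2]
def tri(rays):
    A=sum(np.eye(3)-np.outer(d,d) for o,d in rays);b=sum((np.eye(3)-np.outer(d,d))@o for o,d in rays)
    p=np.linalg.solve(A,b);return p,[np.linalg.norm(np.cross(p-o,d))*1e3 for o,d in rays]
def crop(f,u,v,w,h,k):
    g=np.clip(f[v:v+h,u:u+w,::-1].astype(float)*1.6,0,255).astype(np.uint8)
    return cv2.resize(g,None,fx=k,fy=k,interpolation=cv2.INTER_CUBIC)
E
python3 - <<'E'
import pickle,numpy as np,cv2
from h import *
d=pickle.load(open("d0.pkl","rb"))
a=[crop(d["top"]["frame"],210,175,56,42,7),crop(d["top"]["frame"],388,172,56,42,7)]
b=[crop(d["scene"]["frame"],356,212,56,42,7),crop(d["scene"]["frame"],230,158,56,42,7)]
cv2.imwrite("pics/c0.png",np.vstack([np.hstack(a),np.hstack(b)]))
for n,uv,z in(("head",(241,203),.14),("collar",(420,201),.155),("bb1",(330,147),.07),("bb2",(336,233),.07)):print(n,plane(d["top"],uv,z))
E
```

```text
head [0.52737738 0.23299879 0.14      ]
collar [ 0.5182673  -0.25612991  0.155     ]
bb1 [ 0.69509705 -0.01836041  0.07      ]
bb2 [ 0.44024313 -0.02830019  0.07      ]
```

View pics/c0.png

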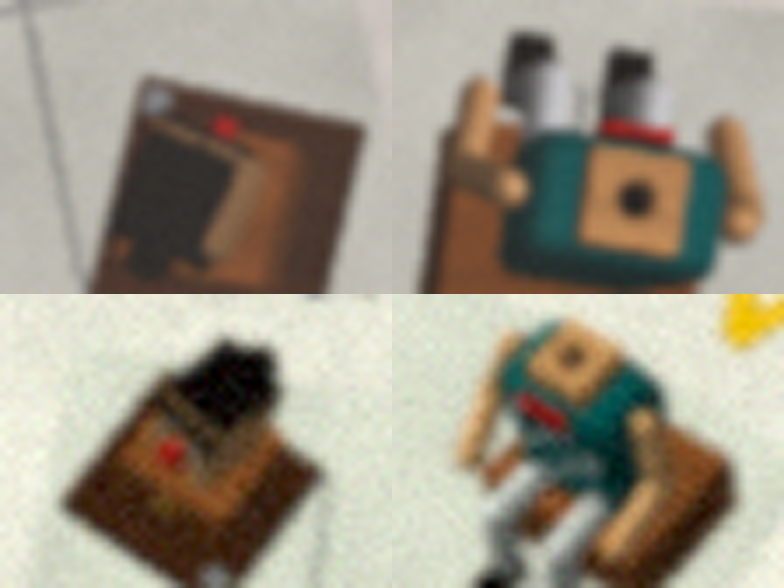

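```bash
python3 - <<'E'
from rig import manip, viewer
import pickle
from h import *
d=pickle.load(open("d0.pkl","rb"))
for n,a,b in(("sock",(422.7,200.6),(255.7,166.7)),("nose",(242.3,193),(380.6,234.7))):print(n,tri([ray(d["top"],a),ray(d["scene"],b)]))
p=manip.get_eef_pos();manip.line_to([p[0],p[1],.36],velocity=.3)
q=lambda a:[0,np.cos(np.radians(a)/2),np.sin(np.radians(a)/2),0]
w=[]
for n,xy,a in(("P",(.5,-.262),0),("H",(.52,.235),-15)):
    manip.move_to([*xy,.36],q(a));manip.sleep(.3)
    c=viewer.camera("wrist");w.append(c);R,t=cam(c);print(n,manip.get_t(),c["fx"],c["cx"],c["cy"],-R.T@t,R[2],manip.get_joints())
pickle.dump(w,open("w.pkl","wb"))
cv2.imwrite("pics/w.png",cv2.resize(np.vstack([crop(c["frame"],0,0,640,400,1) for c in w]),(480,600)))
E
```

```text
sock (array([ 0.51918665, -0.26347588,  0.15229466]), [np.float64(0.7528998438071935), np.float64(0.7528998438071521)])
nose (array([0.56185745, 0.24343754, 0.08061727]), [np.float64(3.1761051004556555), np.float64(3.1761051004556533)])
P 2.5333 309.70691628693146 313.2055904292863 197.94234111635453 [ 0.57258256 -0.26355812  0.52470816] [-2.90713333e-01 -1.91415430e-04 -9.56810180e-01] [ 0.63501788  0.17950947 -0.27602932  1.33959253  0.04879249  1.62907789
 -1.20539747]
H 4.6917 309.70691628693146 313.2055904292863 197.94234111635453 [0.59046979 0.21454761 0.52476193] [-0.2806905   0.07456295 -0.9568977 ] [ 0.1077558   0.25728807 -0.76807629  1.30254075  0.17827517  1.65076224
 -2.46228421]
```

View pics/w.png

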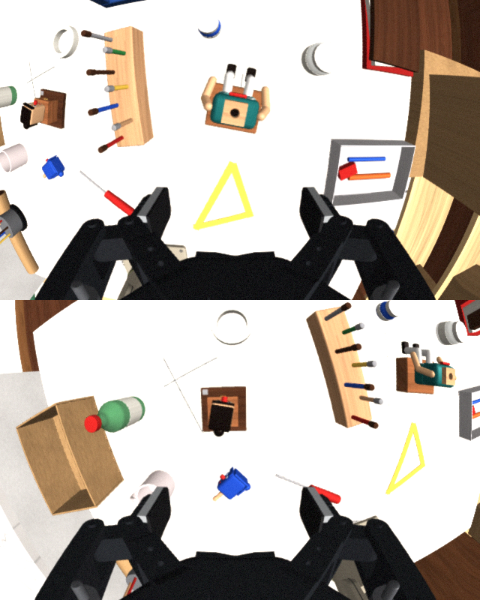

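```bash
python3 - <<'E'
from rig import manip, viewer
import pickle
from h import *
q=lambda a:[0,np.cos(np.radians(a)/2),np.sin(np.radians(a)/2),0]
w=pickle.load(open("w.pkl","rb"))
manip.move_to([.49,.235,.24],q(-12));manip.sleep(.3)
c=viewer.camera("wrist");w.append(c);pickle.dump(w,open("w.pkl","wb"));R,t=cam(c);print(-R.T@t,manip.get_joints())
def cr(f,u,v,k,b):
    return cv2.resize(np.clip(f[v:v+400//k,u:u+400//k,::-1].astype(float)*b,0,255).astype(np.uint8),(400,400),interpolation=cv2.INTER_CUBIC)
x=(.545,.24,.1);R,t=cam(c);y=R@x+t;th=np.arctan2(np.hypot(y[0],y[1]),y[2]);r=th/np.hypot(y[0],y[1])
u,v=int(c["cx"]+c["fx"]*r*y[0]),int(c["cy"]+c["fy"]*r*y[1]);print(u,v)
u0,v0=max(u-50,0),max(v-50,0);print(u0,v0)
cv2.imwrite("pics/w2.png",np.hstack([cr(w[0]["frame"],273,98,4 if 0 else 5,1),cr(c["frame"],u0,v0,4,1)]))
E
```

```text
[0.56165303 0.21900198 0.40599399] [ 0.15770527  0.21557931 -0.78922438  1.59421714  0.15490476  1.39512664
 -2.42727834]
295 128
245 78
```

View pics/w2.png

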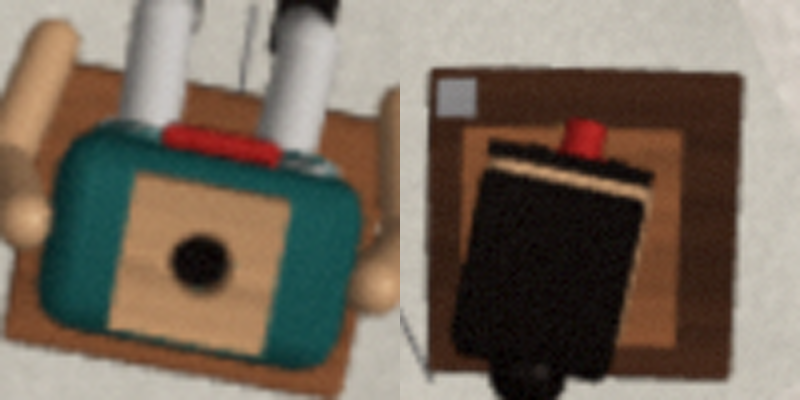

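```bash
python3 - <<'E'
import pickle
from h import *
w=pickle.load(open("w.pkl","rb"));d=pickle.load(open("d0.pkl","rb"))
H=lambda x,y,z:plane(w[2],(245+(x-399.5)/4-.5,78+(y+.5)/4-.5),z,True)
P=lambda x,y,z:plane(w[0],(273+(x+.5)/5-.5,98+(y+.5)/5-.5),z,True)
an=lambda a,b:np.degrees(np.arctan2(*(b-a)[[1,0]]))
tl,tr,br=H(462,128,.056),H(684,130,.056),H(677,347,.056)
print("plate",tl,tr,br,"c",(tl+br)/2,an(tr,tl)-90,an(br,tr),np.linalg.norm(tl-tr),np.linalg.norm(br-tr))
b=[H(431,70,.0),H(743,73,.0),H(728,379,.0),H(428,372,0)]
for z in(.0,.02,.03):
    b=[H(431,70,z),H(743,73,z),H(728,379,z),H(428,372,z)];print("base",z,np.mean(b,0),np.linalg.norm(b[0]-b[1]))
fl,fr,bl,br=H(485,168,.117),H(648,203,.117),H(453,347,.117),H(606,380,.117)
print("hair",fl,fr,bl,br,"yaw",an(fr,fl)-90,an(br,bl)-90,an(bl,fl),an(br,fr),"c",(fl+fr+bl+br)/4,np.linalg.norm(fl-fr),np.linalg.norm(fl-bl))
print("fringe",an(H(652,178,.1),H(490,143,.1))-90)
n=H(587,121,.083);print("nose tip",n,an((tl+H(677,347,.056))/2,n))
s=P(201,263,.155);print("socket",s)
c=[P(135,173,.155),P(292,203,.155),P(264,355,.155),P(107,328,.155)]
print("collar",np.mean(c,0),an(c[1],c[0])-90,an(c[2],c[3])-90,an(c[3],c[0]),an(c[2],c[1]),[np.linalg.norm(c[i]-c[i-1]) for i in range(4)])
print("tie",an(P(280,160,.145),P(167,132,.145))-90)
for n,a,b in(("sock",(422.7-.43,200.6-.43),(255.7-.43,166.7-.43)),):print(n,tri([ray(d["top"],a),ray(d["scene"],b)]),plane(d["top"],a,.155),plane(d["scene"],b,.155))
for n,u,v in (("bb",309,98),): pass
print([plane(d["top"],x,.07) for x in((319,148),(340,146),(349,232),(324,235))])
E
```

```text
plate [0.57225856 0.27795383 0.056     ] [0.55774491 0.2172059  0.056     ] [0.49745163 0.23202569 0.056     ] c [0.5348551  0.25498976 0.056     ] -13.436992152596886 -13.80926589086062 0.062457646895054945 0.062087889210241415
base 0.0 [0.53416717 0.25635719 0.        ] 0.10149648874442257
base 0.02 [0.53552117 0.254517   0.02      ] 0.09649658767764765
base 0.03 [0.53619818 0.25359691 0.03      ] 0.0939966371442602
hair [0.55994951 0.26452383 0.117     ] [0.54348391 0.22922167 0.117     ] [0.52015072 0.28211839 0.117     ] [0.50435956 0.24798292 0.117     ] yaw -25.005233600794824 -24.825381311763906 -23.84963571032664 -25.619054055526647 c [0.53198593 0.2559617  0.117     ] 0.03895328450019837 0.043514506846580654
fringe -25.117155096157035
nose tip [0.56569389 0.2412491  0.083     ] -24.016040790218625
socket [ 0.52017435 -0.26321625  0.155     ]
collar [ 0.51966213 -0.26285381  0.155     ] -10.953498765009442 -10.075313811220298 -10.749698824459678 -9.830730968579983 [np.float64(0.03835727853146836), np.float64(0.038114375145307786), np.float64(0.037770801221917276), np.float64(0.03872259675310795)]
tie -14.016741158931197
sock (array([ 0.52039501, -0.26256471,  0.15638866]), [np.float64(0.4915306118912292), np.float64(0.4915306118913514)]) [ 0.52037081 -0.26243056  0.155     ] [ 0.51962214 -0.2637655   0.155     ]
[array([0.69292196, 0.01436697, 0.07      ]), array([ 0.69735157, -0.04814266,  0.07      ]), array([ 0.44211839, -0.06605731,  0.07      ]), array([0.43540775, 0.00661261, 0.07      ])]
```

```bash
python3 - <<'E'
from rig import manip, solver
from h import *
q=lambda a:[0,np.cos(np.radians(a)/2),np.sin(np.radians(a)/2),0]
for o in(0,180):
  for p,a in(([.535,.255,.065],-25),([.535,.255,.26],-25),([.527,0,.26],-18),([.52,-.263,.26],-10.4),([.52,-.263,.208],-10.4)):
    s=solver.solve_ik(p,q(a+o));print(o,p,None if s is None else np.round(s,2))
E
```

```text
0 [0.535, 0.255, 0.065] [-0.47  0.38 -0.06  1.71  0.03  1.05 -2.55]
0 [0.535, 0.255, 0.26] [-0.3   0.25 -0.26  1.46  0.07  1.44 -2.58]
0 [0.527, 0, 0.26] [ 0.53  0.14 -0.67  1.61  0.09  1.42 -2.04]
0 [0.52, -0.263, 0.26] [ 0.84  0.26 -0.55  1.47  0.14  1.45 -1.46]
0 [0.52, -0.263, 0.208] [ 0.85  0.29 -0.56  1.55  0.16  1.34 -1.48]
180 [0.535, 0.255, 0.065] [ 0.31  0.66 -1.12  1.67  0.63  1.22  0.18]
180 [0.535, 0.255, 0.26] [ 0.34  0.48 -1.19  1.42  0.44  1.53  0.31]
180 [0.527, 0, 0.26] [ 0.76  0.19 -0.96  1.6   0.16  1.43  1.05]
180 [0.52, -0.263, 0.26] [ 1.3   0.48 -1.24  1.45  0.45  1.53  1.47]
180 [0.52, -0.263, 0.208] [ 1.31  0.52 -1.24  1.53  0.49  1.44  1.43]
```

```bash
python3 - <<'E'
from rig import manip, viewer
import pickle
from h import *
q=lambda a:[0,np.cos(np.radians(a)/2),np.sin(np.radians(a)/2),0]
x,y=.5345,.2552
manip.grip(.085)
manip.move_to([x,y,.26],q(155))
manip.line_to([x,y,.15],velocity=.15);print(manip.get_force())
manip.line_to([x,y,.065],velocity=.06)
manip.sleep(.3);print(manip.get_t(),manip.get_eef_pos(),manip.get_force())
manip.grip(.03,70);manip.sleep(.4)
print(manip.get_t(),manip.get_finger_gap(),manip.get_finger_force(),manip.get_force(),manip.get_torque(),manip.get_eef_pos())
c=viewer.camera("wrist");s=viewer.camera("scene")
cv2.imwrite("pics/g.png",np.hstack([cv2.resize(c["frame"][:,:,::-1],(480,300)),crop(s["frame"],345,180,80,75,4)]))
E
```

```text
[-0.32941287 -0.4260052   0.04685477]
10.8917 [0.53456221 0.25518705 0.06509379] [-0.625558   -0.05518834 -0.2783997 ]
11.7667 0.040854941901708484 70.6135368347168 [0.73706665 0.83494019 4.65834864] [ 0.27151522 -0.03886967  0.01218948] [0.53477385 0.25571898 0.06550691]
```

View pics/g.png

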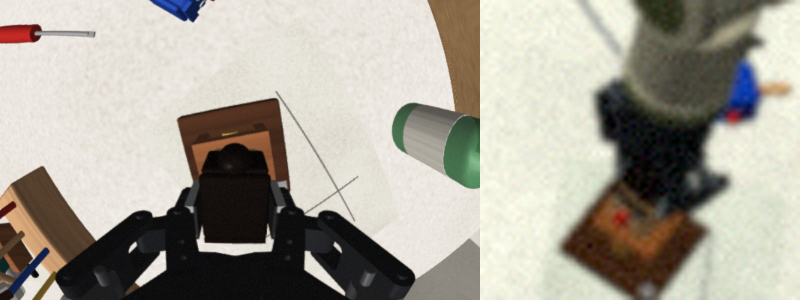

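The gripper holds the head across both cheeks with a gap of 41 mm, and the side forces are small. Now I'll pull it straight up.

```bash
python3 - <<'E'
from rig import manip, viewer
import pickle
from h import *
p=manip.get_eef_pos()
x,y=.5345,.2552
for z in(.07,.076,.09,.115):
    manip.line_to([x,y,z],velocity=.04);print(z,manip.get_finger_gap(),manip.get_force(),manip.get_eef_pos())
manip.line_to([x,y,.28],velocity=.12);manip.sleep(.4)
print(manip.get_t(),manip.get_finger_gap(),manip.get_finger_force(),manip.get_force(),manip.get_torque(),manip.get_eef_pos())
d={n:viewer.camera(n) for n in("wrist","scene","top")};pickle.dump(d,open("d1.pkl","wb"))
pts=np.array([.5345,.2552,.3])
def pr(c):
    R,t=cam(c);v=R@pts+t;return int(c["cx"]+c["fx"]*v[0]/v[2]),int(c["cy"]+c["fy"]*v[1]/v[2])
o=[cv2.resize(d["wrist"]["frame"][120:400,170:470,::-1],(400,373))]
for n in("scene",):
    u,v=pr(d[n]);print(n,u,v);o.append(cv2.resize(crop(d[n]["frame"],u-40,v-37,80,75,5),(400,373)))
cv2.imwrite("pics/l.png",np.hstack(o))
E
```

```text
0.07 0.041017514284898894 [ 0.09234827 -0.75444175  3.73181128] [0.53467353 0.25524884 0.07055832]
0.076 0.04086474424439131 [-2.11272021  0.35262965 11.37972278] [0.53474917 0.25543365 0.07706852]
0.09 0.040501276834990906 [ 0.5660424   0.51274274 -1.66971109] [0.53446951 0.25490179 0.08994896]
0.115 0.040753496832814345 [-0.38588826  1.14945937 -0.89169314] [0.53443856 0.25507716 0.11484353]
15.6417 0.04057313716323099 77.04224467277527 [-0.1335943  -0.24661676 -1.10067428] [ 0.06062693 -0.01400907 -0.03108349] [0.53447996 0.25520007 0.27991621]
scene 394 195
```

View pics/l.png

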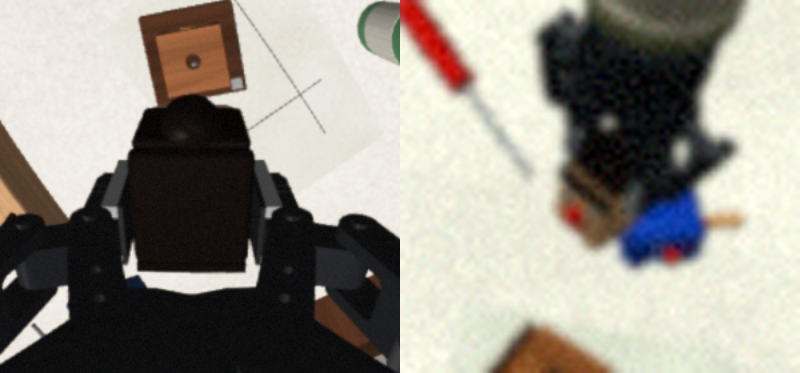

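The pin is out of its hole and the head is firmly held. I'll check whether it slipped or tilted in the grip by comparing wrist views from before and after the pull.

```bash
python3 - <<'E'
import pickle
from h import *
d=pickle.load(open("d1.pkl","rb"))
a=cv2.imread("pics/g.png")[:,:480];b=cv2.resize(d["wrist"]["frame"][:,:,::-1],(480,300))
g=lambda i:np.clip(cv2.cvtColor(i,cv2.COLOR_BGR2GRAY).astype(np.float32)*4,0,255)
A,B=g(a),g(b)
for n,(u,v,w,h) in dict(hair=(202,172,66,74),bun=(215,140,40,38),all=(198,140,74,106),fingerL=(150,185,40,90),fingerR=(280,185,40,90)).items():
    T=A[v:v+h,u:u+w];m=cv2.matchTemplate(B[v-10:v+h+10,u-10:u+w+10],T,cv2.TM_CCOEFF_NORMED);_,s,_,l=cv2.minMaxLoc(m);print(n,round(s,3),l[0]-10,l[1]-10)
# dark silhouette rows/cols
for I in(A,B):
    M=(I[140:250,195:275]<130).astype(np.uint8);c=max(cv2.findContours(M,0,1)[0],key=cv2.contourArea);print(cv2.boundingRect(c),cv2.contourArea(c))
W,M=np.eye(2,3,dtype=np.float32),np.zeros(A.shape,np.uint8);M[142:246,203:268]=1
try: print(cv2.findTransformECC(A,B,W,cv2.MOTION_AFFINE,(3,200,1e-6),M,3))
except Exception as e: print(e)
# nose in scene/top
for n in("scene","top"):
    f=d[n]["frame"].astype(int);R,t=cam(d[n]);v=R@np.array([.565,.241,.298])+t;u0=np.array([d[n]["cx"]+d[n]["fx"]*v[0]/v[2],d[n]["cy"]+d[n]["fy"]*v[1]/v[2]])
    m=(f[...,0]>1.8*f[...,1])&(f[...,0]>1.8*f[...,2])&(f[...,0]>45);yy,xx=np.nonzero(m);k=np.hypot(xx-u0[0],yy-u0[1])<12;print(n,u0,k.sum(),xx[k].mean(),yy[k].mean())
E
```

```text
hair 0.971 0 0
bun 0.98 0 0
all 0.975 0 0
fingerL 0.987 0 0
fingerR 0.98 0 0
(0, 4, 80, 99) 6321.5
(0, 3, 80, 100) 6248.0
(0.9876747546101579, array([[ 9.8011589e-01,  1.4854753e-03,  4.3819194e+00],
       [-7.4803724e-04,  9.9881357e-01,  3.6674330e-01]], dtype=float32))
scene [387.21775277 202.06651   ] 13 388.61538461538464 200.6153846153846
top [224.92308438 180.5780323 ] 0 nan nan<stdin>:18: RuntimeWarning: Mean of empty slice.
  ret = ret.dtype.type(ret / rcount)
```

No slip is visible. Next I'll carry the head over the brush block at height. On the way I'll measure the socket with the wrist camera in the final orientation, and use the empty stand hole as a reference.

```bash
python3 - <<'E'
from rig import manip, viewer
import pickle
from h import *
q=lambda a:[0,np.cos(np.radians(a)/2),np.sin(np.radians(a)/2),0]
d=pickle.load(open("d1.pkl","rb"))
manip.line_to([.535,0,.29],q(162),velocity=.15)
manip.line_to([.585,-.275,.29],q(169.6),velocity=.15);manip.sleep(.5)
print(manip.get_t(),manip.get_eef_pos(),manip.get_finger_gap(),manip.get_force())
c=viewer.camera("wrist");d["w2"]=c;pickle.dump(d,open("d1.pkl","wb"))
def proj(c,X):
    R,t=cam(c);y=R@X+t;h=np.hypot(y[0],y[1]);r=np.arctan2(h,y[2])/h;return int(c["cx"]+c["fx"]*r*y[0]),int(c["cy"]+c["fy"]*r*y[1])
o=[]
for k,X in(("wrist",(.5345,.2552,.056)),("w2",(.52,-.263,.155))):
    u,v=proj(d[k],np.array(X));u0,v0=max(u-25,0),max(v-25,0);print(k,u,v,u0,v0);o.append(cv2.resize(d[k]["frame"][v0:v0+50,u0:u0+50,::-1],(400,400),interpolation=cv2.INTER_CUBIC))
cv2.imwrite("pics/m.png",np.hstack(o))
E
```

```text
20.1583 [ 0.58499574 -0.27496698  0.28999466] 0.04100371453810121 [ 0.88746438  0.02420731 -1.61992984]
wrist 314 165 289 140
w2 314 116 289 91
```

View pics/m.png

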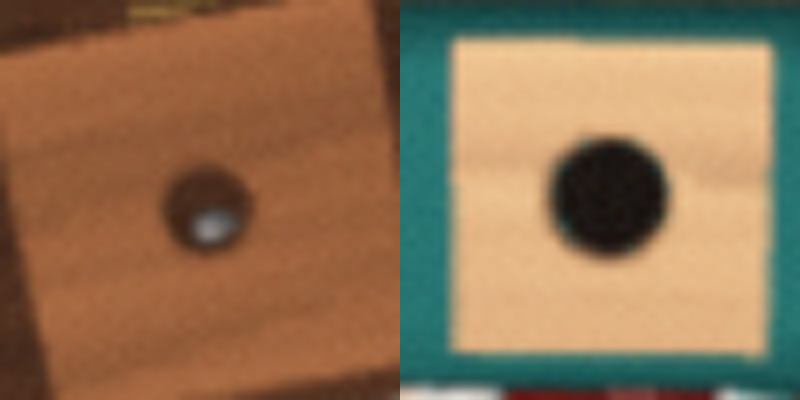

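```bash
python3 - <<'E'
import pickle
from h import *
d=pickle.load(open("d1.pkl","rb"))
f=lambda k,v0,x,y,z:plane(d[k],(289+(x+.5)/8-.5,v0+(y+.5)/8-.5),z,True)
print("stand",f("wrist",140,207,209,.056))
print("sock",f("w2",91,209,197,.155))
c=[f("w2",91,*p,.155) for p in((53,38),(372,42),(369,355),(52,352))]
an=lambda a,b:np.degrees(np.arctan2(*(b-a)[[1,0]]))
print(np.mean(c,0),an(c[0],c[1])-90,an(c[3],c[2])-90,an(c[0],c[3]),an(c[1],c[2]))
E
```

```text
stand [0.53437353 0.2551041  0.056     ]
sock [ 0.51917515 -0.26282021  0.155     ]
[ 0.51912336 -0.2624978   0.155     ] -11.074350999573667 -10.920424391566698 -10.976835814817303 -10.506369929270946
```

```bash
python3 - <<'E'
from rig import manip, viewer
from h import *
q=lambda a:[0,np.cos(np.radians(a)/2),np.sin(np.radians(a)/2),0]
x,y=.5195,-.2630
manip.line_to([x,y,.29],q(169.3),velocity=.1)
manip.line_to([x,y,.2085],velocity=.05);manip.sleep(1)
print(manip.get_t(),manip.get_eef_pos(),manip.get_eef_rot(),manip.get_finger_gap(),manip.get_finger_force(),manip.get_force())
c=viewer.camera("wrist");s=viewer.camera("scene")
R,t=cam(s);v=R@np.array([x,y,.19])+t;u,w=int(s["cx"]+s["fx"]*v[0]/v[2]),int(s["cy"]+s["fy"]*v[1]/v[2]);print(u,w)
cv2.imwrite("pics/f.png",np.hstack([cv2.resize(c["frame"][120:400,170:470,::-1],(400,373)),cv2.resize(crop(s["frame"],u-30,w-28,60,56,5),(400,373))]))
E
```

```text
23.8083 [ 0.51948518 -0.26301073  0.20849365] [-1.04284945e-05  9.32332803e-02  9.95644291e-01 -2.51002830e-05] 0.04062237095010679 77.00223684310913 [-0.12359135 -0.246079   -1.13568939]
254 160
```

View pics/f.png

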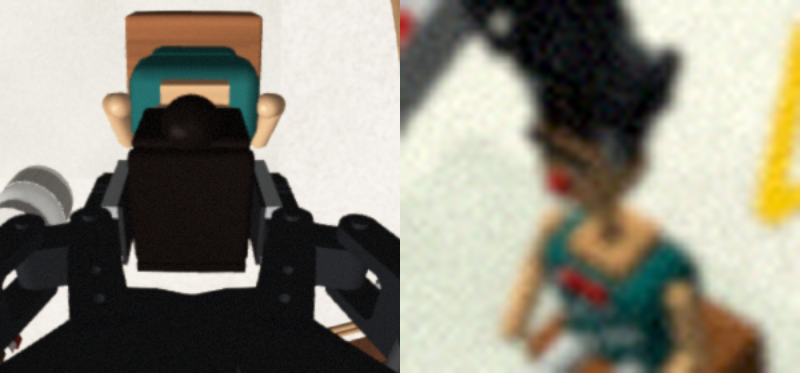

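```bash
python3 - <<'E'
from rig import viewer
import pickle
from h import *
c=viewer.camera("wrist");f=c["frame"].astype(int)
def proj(X):
    R,t=cam(c);y=R@np.array(X)+t;h=np.hypot(y[0],y[1]);r=np.arctan2(h,y[2])/h;return np.round([c["cx"]+c["fx"]*r*y[0],c["cy"]+c["fy"]*r*y[1]],2)
a=np.radians(-10.7);ex=np.array([np.cos(a),np.sin(a)]);ey=np.array([-ex[1],ex[0]])
T=np.array([.5195,-.2630])
for n,xx,z in(("collar back edge",-.019,.155),("bun",-.040,.235),("hair back",-.024,.26)):
    for s in(-.019,0,.019): print(n,s,proj([*(T+xx*ex+s*ey),z]))
for row in(183,186,189):
    r=f[row];sk=(r[:,0]>150)&(r[:,0]>r[:,2]+40);xs=np.nonzero(sk)[0];xs=xs[(xs>280)&(xs<350)];print("collar",row,xs.min(),xs.max())
for row in(240,270,300):
    xs=np.nonzero(f[row].sum(1)<100)[0];xs=xs[(xs>262)&(xs<360)];print("hair",row,xs.min(),xs.max())
for row in(196,202):
    xs=np.nonzero(f[row].sum(1)<120)[0];xs=xs[(xs>280)&(xs<345)];print("bun",row,xs.min(),xs.max())
E
```

```text
collar back edge -0.019 [288.88 184.5 ]
collar back edge 0 [314.96 184.47]
collar back edge 0.019 [341.03 184.5 ]
bun -0.019 [274.73 183.16]
bun 0 [315.83 183.07]
bun 0.019 [356.85 183.17]
hair back -0.019 [268.93 236.96]
hair back 0 [316.19 237.22]
hair back 0.019 [363.33 236.88]Traceback (most recent call last):
  File "<stdin>", line 12, in <module>
    return umr_minimum(a, axis, None, out, keepdims, initial, where)
ValueError: zero-size array to reduction operation minimum which has no identity
```

```bash
python3 - <<'E'
from rig import viewer
import pickle
from h import *
c=viewer.camera("wrist")
d=pickle.load(open("d1.pkl","rb"));d["fin"]=c;pickle.dump(d,open("d1.pkl","wb"))
o=[cv2.resize(d["fin"]["frame"][175:235,265:365,::-1],(800,480),interpolation=cv2.INTER_CUBIC)]
cv2.imwrite("pics/z.png",o[0])
for k in("wrist","fin"):
  f=d[k]["frame"].astype(float)
  def edges(row,lo,hi,rng):  # strongest gradients in windows, subpixel
    g=np.abs(np.gradient(f[row-1:row+2].mean(0).sum(1)))
    out=[]
    for a in(lo,hi):
        s=g[a-rng:a+rng+1];i=s.argmax()+a-rng;w=g[i-2:i+3];out.append((w*np.arange(i-2,i+3)).sum()/w.sum())
    return np.round([*out,np.mean(out)],2)
  print(k,"hair",[edges(r,268,355,5) for r in(260,285,310)],"bun",edges(205,294,333,5))
  if k=="fin":print("collar",edges(183,290,342,4),edges(187,290,342,4),"block",[edges(r,266,366,5) for r in(140,150)],"torso",edges(170,270,363,4))
E
```

```text
wrist hair [array([262.18, 359.09, 310.64]), array([262.36, 357.86, 310.11]), array([267.01, 355.27, 311.14])] bun [295.94 332.38 314.16]
fin hair [array([262.11, 359.53, 310.82]), array([262.26, 357.65, 309.95]), array([266.94, 355.26, 311.1 ])] bun [288.74 330.98 309.86]
collar [289.6  341.88 315.74] [289.56 341.61 315.58] block [array([263.62, 366.35, 314.98]), array([263.9 , 366.07, 314.98])] torso [270.87 365.3  318.08]
```

View pics/z.png

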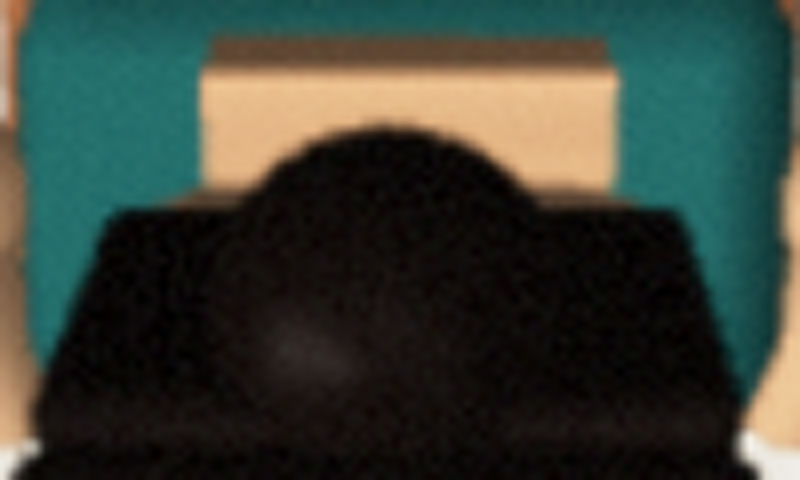

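The head is upright over the collar, with the collar centred to within about 0.5 mm. I'll nudge it by that small amount and hand in.

```bash
python3 - <<'E'
from rig import manip, finish_job
manip.line_to([.5195,-.2626,.2085],velocity=.01);manip.sleep(1)
print(manip.get_t(),manip.get_eef_pos(),manip.get_finger_gap(),manip.get_force())
print(finish_job())
E
```

```text
25.2583 [ 0.51952487 -0.26263449  0.20851724] 0.040682679595829004 [-0.08019153  0.24014056 -1.37066133]
the job is handed in; nothing more can be done
None
```

I handed the job in at about 25 s with the head still held: upright, facing the puppet's way, pin centred over the collar hole to about 1 mm and its tip about 10 mm above it, both estimated from camera images. I saw no sign of contact with the puppet or brush block.

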